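Close and latch the sterilising container

TASK

Close the instrument container for the steriliser with the fingertips alone: first press its half-open blue lid down until it sits flat on the tub, and only then push down the two steel latch flaps that stick out from the lid's front edge, until each goes past its middle and snaps in against the front wall. Do not lift, tip or shove the container, leave the small things around it where they are, and finish clear of everything.

Things in the scene. Friction and masses are not known exactly. Their poses are not given: they have to be found in the camera images.
- container: Loose aluminium instrument container on rubber feet, about 1.7 kg. Tub 140 (x) x 200 (y) x 72 mm high, a wire handle folded down at each end (220 mm over them). Origin: centre of its underside, on the worktop; z up. Its -x side is the front (latches, card holder), turned roughly to the robot; the lid's hinge line runs along y at x = +72, z = 72 mm.
- lid (a joint): Angle of the blue lid (146 x 208 x 14 mm; its top 86 mm above the worktop when shut), rad: 0 = shut flat on the tub, larger = open, front edge up. Starts half open, 0.45 to 0.8. The hinge is stiff: the lid stays where it is left, and a push of some 2 N near its front edge swings it down. A steel vent cover 4 mm high, 64 mm across, lies in the middle of its top.
- lid_front (a point): Point on the lid's top face, on the centre line, 125 mm from the hinge line and 22 mm back from the front edge: the place to press the lid down. It moves with the lid. The gap between the two latch flaps in front of it is 73 mm wide.
- latch_left (a joint): Angle of the left latch flap (container y = +60 mm) to the lid, rad: 0 = open stop (starts here), sticking out forward, 10 degrees above the lid's plane; 1.75 = shut, hanging along the front wall, its toe hooked under the tub's keeper. Over-centre spring, dead centre at 0.85: below it springs open, beyond it snaps shut. Turning takes about 0.12 N m. Hooks only with the lid shut.
- latch_right (a joint): The same for the right latch flap (at container y = -60 mm).
- latch_left_pivot (a point): Middle of the left flap's pivot, along the container's y; with the lid shut at container x = -78, y = +60, z = 76 mm. The flap is a steel plate 45 mm wide, 3 mm thick, 50 mm long from pivot to edge, a red pad on its outer face (upward when open). Nothing stands under it: to flip it, press down on it 20 to 40 mm out from the pivot.
- latch_left_edge (a point): Middle of the rolled outer edge of the left flap, 48 mm from its pivot. Moves with the flap.
- latch_right_pivot (a point): The same as latch_left_pivot for the right flap (container y = -60 mm).
- latch_right_edge (a point): The same as latch_left_edge for the right flap.
- kidney_dish: Steel kidney dish 87x195x35 mm, to the right of the container; origin at the centre of its underside. Leave it alone.
- cup_white: Small white waisted dish, 42 mm across, 32 mm high, on the right; origin under its centre. Leave it alone.
- nail_nippers: Steel nippers 42x121x11 mm lying in front of the container, to its right; origin under the centre. Leave them alone.
- cuticle_nippers: Steel nippers 42x121x11 mm lying to the left of the container; origin under the centre. Leave them alone.
- polish: Small pink bottle with a gold cap, 31 mm across, 79 mm high, to the left of the container; origin under its centre. Leave it standing.
- tweezers: Steel tweezers 13x116x9 mm lying at the back right; origin under the centre. Leave them alone.

How it is judged:
By the outcome, as a careful person would: the job done as asked, in the order asked, and still so for the second after the job is handed in, with the robot touching nothing.
It also fails if it takes over 51 s, if anything falls off the work surface, if the arm or the gripper's body presses on something with over 40 N, if the wrist force passes 120 N, or if a joint passes its speed limit or range.

ROBOT

A 6-joint arm with a two-finger parallel gripper is mounted at the origin on a cart in front of the work surface, level with it; the furniture and walls round the work are solid. World frame = base frame: x ahead of the robot, y to its left, z up, the work surface at z = 0. Lengths are in m, angles in rad, forces in N, time in s.
With the tool pointing down it reaches from about 0.3 to 0.875 m from the base axis. Payload 6.4 kg.
Tool frame: the origin (TCP) lies midway between the tips of the shut fingers; the grasp point (between the pads) lies 19 mm behind it; z points along the fingers, y is the line along which they close (so a half turn about z gives the same grasp; the last joint's range is limited). The gripper opens to 85 mm and grips with 20 to 120 N. Pads are 22 mm wide; open, the fingers measure 114 mm over their backs; the gripper's body (76 mm by 85 mm) begins 54 mm behind the grasp point. The pads swing forward as they close: fully open they stand 13 mm farther back than shut.
Start: joints at [1.137, 0.181, 1.607, -0, 1.354, -0.206], TCP at [0.13, 0.56, 0.2] pointing down, gripper open.
Joint ranges: [-2.99, 2.99], [-0.89, 2.07], [0.3, 2.58], [-1.14, 4.28], [0, 2.63], [-3.12, 3.12]. Speed limits (rad/s): [2.57, 2.57, 3.01, 3.14, 3.14, 3.14].

INTERFACE

Orientations are given as a unit quaternion [w, x, y, z].
In Python, from bench import sensors, vision, ctrl gives the robot as it stands.
- The arm moves only by the tool carry_out, never from a script. Its argument "deltas" is text: rows parted by semicolons, each of 7 numbers parted by spaces: the shift along the tool's x, y, z in mm, then the turn, a rotation vector about the tool's x, y, z in rad, then the closure, from 0 (fully open) to 1 (shut). In form: tx ty tz ax ay az claw; .... A call has 1 to 12 rows; each row is the pose to reach, as a shift and turn from the pose commanded when the call began, along the tool's axes at that moment; what a row does not reach only later rows make up. A row lasts 1/8 s, in which the tool goes at most 62.5 mm and 10.7 degrees, less where a joint would pass 70% of its speed; a pose out of reach is approached as far as the arm can. A call with a gripper value outside its range is refused whole. The fingers move at their own pace and stop on an object; the grip force is fixed at half the most. Time passes only in rows, so rows that repeat a pose let the fingers close. It gives the time, the measured TCP pose, the force, the opening and the grip force at its end, in the units of the state.
- sensors.get_obs(): the state, without advancing time (a new reading comes with each control period).
- vision.camera(name): name is "scene" or "top"; returns the picture (420x560x3 uint8, blue, green, red); there is no depth.
- vision.camera_model(name): a dict with "K" (3x3 intrinsics, pixels), "k1" (the pictures are not rectified: a ray, as slopes to the right and down, at radius r is drawn at 1 + k1 r^2 times it, then the intrinsics apply), "extrinsics" (4x4, takes a point from world to camera coordinates). Camera axes: x right, y down, z forward; pixel columns grow to the right and rows downward; lengths in m; the calibration is good to about 2 mm. A picture is of the moment at which its call begins. camera_model takes no time and is no camera call.
- ctrl.hand_in(): hands the job in; it is judged then, once.
The state is a dict: "time_s": time; "q": joint angles; "dq": joint speeds; "joint_efforts": joint torques, N m; "eef_pos": TCP position; "eef_rot": TCP orientation; "wrist_force": force on the tool from outside, world axes, zero at the start; "torque": the same for the moment, N m; "opening": opening from 0.0 (shut) to 1.0 (fully open); "grasp_force": force on a finger pad.
Only numpy, scipy, OpenCV 4.12 (cv2) and the standard library are available. Lean on these libraries where they do the work, as an engineer would, in place of code of your own. Each camera call takes 0.05 s, during which the arm holds its last target. There are 200 camera calls.

## Working session

There is one attempt and no reset: what is moved stays moved. The work goes in short steps, Python scripts to look and compute and a tool call to move; the robot and the scene stay as the last step left them, time stands still between calls to the robot, and variables do not carry over. Pictures are saved under pics/ and viewed, at most 10 in all, crops included, and the job is handed in when it is done.

Besides the shell and the picture viewer there is one more tool, called after ">>>" by a JSON object that holds its "op" and its "data", one argument or row to a line. carry_out: Moves the arm, as the interface text tells. Its arguments: {"type":"object","properties":{"deltas":{"type":"string"}},"required":["deltas"]}

```bash
mkdir -p pics; python3 - <<'E'
from bench import sensors, vision, ctrl
import cv2
o=sensors.get_obs(); print(o['time_s'],o['eef_pos'],o['eef_rot'],o['opening'])
for n in('scene','top'):
    cv2.imwrite(f'pics/{n}0.png',vision.camera(n)); m=vision.camera_model(n); print(n,m)
E
```

```text
0.0 [0.12958543 0.55959941 0.19949259] [-2.62358437e-04  1.13637140e-01  9.93521947e-01 -8.20198330e-04] 1.00212238042389
scene {'K': array([[394.28766351,   0.        , 281.97431282],
       [  0.        , 394.28766351, 204.36730646],
       [  0.        ,   0.        ,   1.        ]]), 'k1': -0.05531420608861508, 'extrinsics': array([[ 7.78047256e-01, -6.28205753e-01, -9.74845704e-06,
        -4.51719923e-01],
       [-4.14154669e-01, -5.12928403e-01, -7.51917791e-01,
         2.87134461e-01],
       [ 4.72354082e-01,  5.85031611e-01, -6.59256881e-01,
         7.99310706e-01],
       [ 0.00000000e+00,  0.00000000e+00,  0.00000000e+00,
         1.00000000e+00]])}
top {'K': array([[379.99199035,   0.        , 277.30147441],
       [  0.        , 379.99199035, 209.89458744],
       [  0.        ,   0.        ,   1.        ]]), 'k1': -0.07958785096301721, 'extrinsics': array([[-0.02666829, -0.99951612,  0.01601053, -0.02396401],
       [-0.98987608,  0.02417075, -0.1398611 ,  0.55838324],
       [ 0.13940644, -0.0195783 , -0.99004168,  1.21745969],
       [ 0.        ,  0.        ,  0.        ,  1.        ]])}
```

View pics/scene0.png

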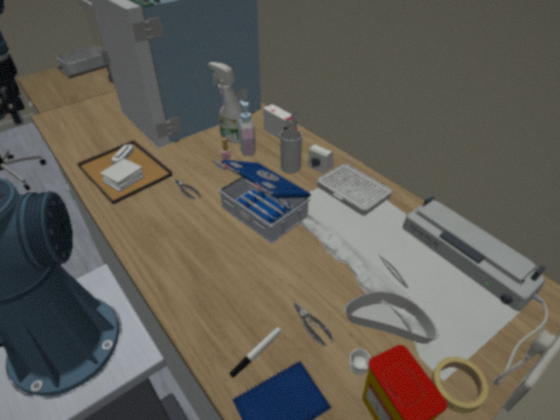

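View pics/top0.png

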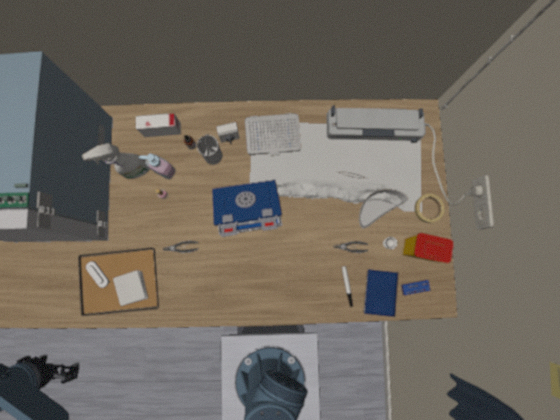

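The scene view shows the container at about (265,205) with its lid half open. In the top view the lid is at about (247,203), with the red latch pads at its lower edge near (228,230) and (275,222). I'll zoom in on both.

```bash
python3 - <<'E'
import cv2, numpy as np
a=cv2.imread('pics/top0.png')[170:245,195:300]; b=cv2.imread('pics/scene0.png')[145:245,200:325]
a=cv2.resize(a,None,fx=6,fy=6,interpolation=cv2.INTER_CUBIC); b=cv2.resize(b,None,fx=6,fy=6,interpolation=cv2.INTER_CUBIC)
cv2.imwrite('pics/ta.png',a); cv2.imwrite('pics/sb.png',b)
E
```

```text
(no output)
```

View pics/ta.png

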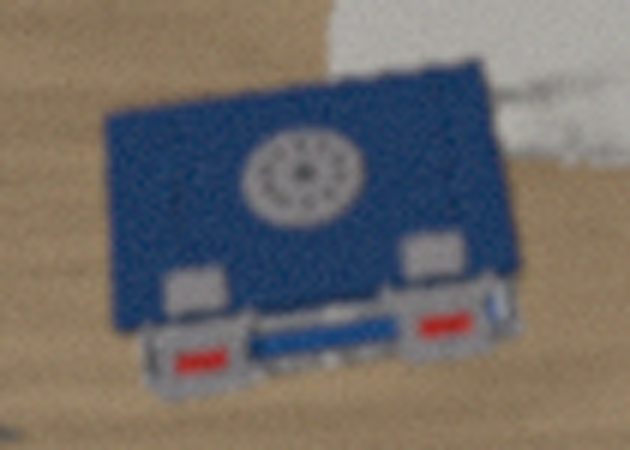

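View pics/sb.png

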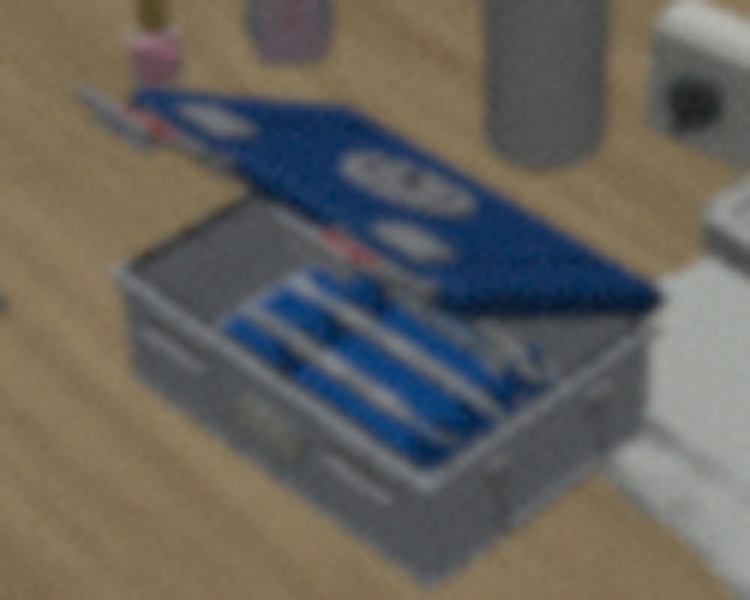

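The crops show the lid corners, vent cover and tub corners clearly, so I'll fit the container pose and lid angle to them.

```bash
cat >h.py <<'E'
import numpy as np, cv2
from bench import sensors, vision
from scipy.spatial.transform import Rotation as R
def proj(n,P):
    m=vision.camera_model(n);E=m['extrinsics'];c=np.atleast_2d(P)@E[:3,:3].T+E[:3,3];s=c[:,:2]/c[:,2:]
    s=s*(1+m['k1']*(s**2).sum(1,keepdims=True));return s*np.array([m['K'][0,0],m['K'][1,1]])+m['K'][:2,2]
def lid(s,y,t,th): return np.array([.072-s*np.cos(th)+t*np.sin(th),y,.072+s*np.sin(th)+t*np.cos(th)])
def world(p,P): c,s=np.cos(p[2]),np.sin(p[2]);P=np.atleast_2d(P);return np.c_[p[0]+c*P[:,0]-s*P[:,1],p[1]+s*P[:,0]+c*P[:,1],P[:,2]]
def rel(P):  # world points -> shift in mm in tool axes from present pose
    o=sensors.get_obs();q=o['eef_rot'];r=R.from_quat([q[1],q[2],q[3],q[0]])
    return r.inv().apply(np.atleast_2d(P)-o['eef_pos'])*1e3
E
python3 - <<'E'
from h import *
from scipy.optimize import least_squares
L=[(.001,.104,.014),(.001,-.104,.014),(.147,-.104,.014),(.147,.104,.014),(.074,0,.018)]
top=np.array([(107,115),(480,62),(520,268),(117,328),(304,175)])
sc=np.array([(345,105),(662,297),(440,300),(135,93),(408,182)])
T=np.array([(-.07,-.1,.072),(-.07,.1,.072)]);ts=np.array([(430,480),(120,270)])
ut=np.array([195,170])+(top+.5)/6-.5; us=np.array([200,145])+(np.r_[sc,ts]+.5)/6-.5
def f(p):
    W=world(p,[lid(*a,p[3]) for a in L]);W2=np.r_[W,world(p,T)]
    return np.r_[(proj('top',W)-ut).ravel(),(proj('scene',W2)-us).ravel()]
r=least_squares(f,[.55,.05,.1,.6],loss='soft_l1');p=r.x;print(p.round(4));print(f(p).reshape(-1,2).round(1).tolist())
np.save('p.npy',p)
from h import *
for th in (p[3],.4,.2,0): print(th,'lidfront',world(p,lid(.125,0,.014,th)).round(4))
for y in(.06,-.06): print(world(p,[[-.078,y,.076],[-.108,y,.08]]).round(4))
E
```

```text
[0.5622 0.058  0.1224 0.517 ]
[[-0.5, -0.6], [1.4, -1.0], [1.3, 0.4], [-0.6, 0.5], [0.6, 1.3], [0.3, -0.5], [2.0, -0.6], [4.8, 0.1], [-1.4, -1.0], [-0.7, -0.0], [-0.6, 0.1], [-0.9, -0.8]]
0.516962145079657 lidfront [[0.5327 0.0543 0.146 ]]
0.4 lidfront [[0.5248 0.0534 0.1336]]
0.2 lidfront [[0.5148 0.0521 0.1106]]
0 lidfront [[0.5096 0.0515 0.086 ]]
[[0.4775 0.108  0.076 ]
 [0.4477 0.1043 0.08  ]]
[[ 0.4921 -0.0111  0.076 ]
 [ 0.4623 -0.0148  0.08  ]]
```

```bash
python3 - <<'E'
from h import *
from scipy.optimize import least_squares
L=[(.001,.104,.014),(.001,-.104,.014),(.147,-.104,.014),(.147,.104,.014),(.074,0,.018)]
top=np.array([(107,115),(480,62),(520,268),(117,328),(304,175)])
sc=np.array([(345,105),(662,297),(440,300),(135,93),(408,182)])
T=np.array([(-.07,-.1,.072),(-.07,.1,.072)]);ts=np.array([(430,480),(120,270)])
ut=np.array([195,170])+(top+.5)/6-.5; us=np.array([200,145])+(np.r_[sc,ts]+.5)/6-.5
def f(p):
    W=world(p,[lid(*a,p[3]) for a in L]);W2=np.r_[W,world(p,T)]
    return np.r_[(proj('top',W)-ut).ravel(),np.delete((proj('scene',W2)-us),2,0).ravel()]
p=least_squares(f,[.55,.05,.1,.6],loss='soft_l1').x;print(p.round(4));print(f(p).reshape(-1,2).round(1).tolist());np.save('p.npy',p)
t=world(p,lid(.118,0,.014,p[3]));print(t,rel(t))
E
```

```text
[0.5623 0.0574 0.1279 0.5233]
[[-0.4, -0.5], [1.4, -1.2], [1.5, -0.1], [-0.3, 0.4], [0.7, 1.2], [0.2, -0.4], [2.2, -0.6], [-1.2, -1.2], [-0.4, -0.1], [-0.1, 0.1], [-0.8, -0.6]]
[[0.53927357 0.05442337 0.14309891]] [[-513.18661897 -399.60753701   56.93768498]]
```

>>> {"op": "carry_out", "data": {
  "deltas": "-40 -30 -40 0 0 -0.05 1; -85 -65 -40 0 0 -0.1 1; -130 -100 -40 0 0 -0.15 1; -175 -135 -40 0 0 -0.2 1; -220 -170 -40 0 0 -0.25 1; -265 -205 -40 0 0 -0.3 1; -310 -240 -40 0 0 -0.356 1; -355 -275 -40 0 0 -0.356 1; -400 -310 -40 0 0 -0.356 1; -445 -345 -40 0 0 -0.356 1; -480 -373 -40 0 0 -0.356 1; -513 -400 -40 0 0 -0.356 1"
}}

```text
time_s: 1.6
eef_pos: [0.5398, 0.0531, 0.2399]
eef_rot: [-0.0, -0.064, 0.998, 0.0]
wrist_force: [0.2, 0.5, 1.0]
opening: 0.002
grasp_force: 0.0
```

```bash
python3 - <<'E'
from h import *
p=np.load('p.npy');o=sensors.get_obs();print(o['time_s'],o['eef_pos'],o['eef_rot'],o['opening'],o['wrist_force'])
for th in (p[3],.4,.25,.12,0,-.03): print(round(th,2),rel(world(p,lid(.118,0,.014,th))).round(1))
a=vision.camera('top')[150:250,175:315];b=vision.camera('scene')[80:240,180:340]
cv2.imwrite('pics/m1.png',np.hstack([cv2.resize(a,(490,350)),cv2.resize(b[:,:140],(306,350))]))
E
```

```text
1.6 [0.53982861 0.05308837 0.23989079] [-4.14184676e-04 -6.36577102e-02  9.97971696e-01  1.35659837e-04] 0.002090625886973194 [0.21592226 0.51104546 0.97943924]
0.52 [[ 0.3  1.4 96.8]]
0.4 [[  8.3   1.4 109.1]]
0.25 [[ 15.9   1.3 125.1]]
0.12 [[ 20.5   1.3 139.9]]
0 [[ 23.    1.3 153.9]]
-0.03 [[ 23.4   1.3 157.5]]
```

View pics/m1.png

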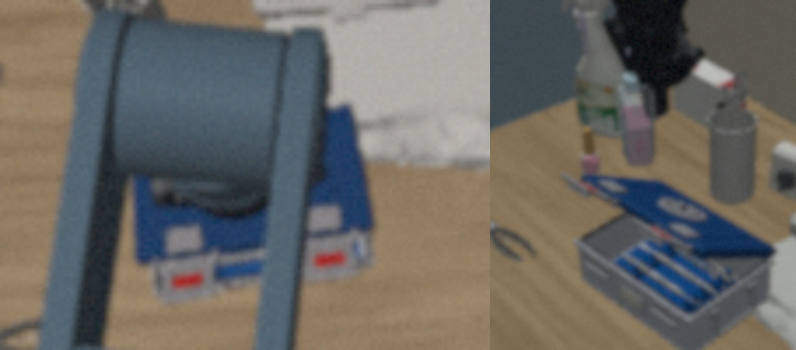

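The tool is centred about 100 mm above the lid's front area and clear of it. Next I press down along the lid's arc.

>>> {"op": "carry_out", "data": {
  "deltas": "0 1 40 0 0 0 1; 0 1 75 0 0 0 1; 0 1 87 0 0 0 1; 0 1 93 0 0 0 1; 4 1 99 0 0 0 1; 8 1 106 0 0 0 1; 11 1 113 0 0 0 1; 14 1 120 0 0 0 1; 17 1 128 0 0 0 1; 19 1 135 0 0 0 1; 21 1 142 0 0 0 1; 22 1 147 0 0 0 1"
}}

```text
time_s: 3.2
eef_pos: [0.517, 0.0528, 0.0928]
eef_rot: [-0.0, -0.064, 0.998, 0.0]
wrist_force: [0.2, 0.1, 0.8]
opening: -0.002
grasp_force: 0.5
```

>>> {"op": "carry_out", "data": {
  "deltas": "0 0 3 0 0 0 1; 1 0 5 0 0 0 1; 1 0 6 0 0 0 1; 1 0 7 0 0 0 1; 1 0 7 0 0 0 1"
}}

```text
time_s: 3.82
eef_pos: [0.5163, 0.0527, 0.0864]
eef_rot: [0.0, -0.064, 0.998, -0.0]
wrist_force: [-0.2, -0.0, 0.9]
opening: 0.003
grasp_force: 0.1
```

>>> {"op": "carry_out", "data": {
  "deltas": "0 0 1 0 0 0 1; 0 0 2 0 0 0 1; 0 0 2 0 0 0 1"
}}

```text
time_s: 4.2
eef_pos: [0.5163, 0.0527, 0.0843]
eef_rot: [-0.0, -0.064, 0.998, -0.0]
wrist_force: [-0.1, -0.6, 0.8]
opening: 0.004
grasp_force: 0.1
```

```bash
python3 - <<'E'
from h import *
a=vision.camera('top')[150:250,175:315];b=vision.camera('scene')[110:250,180:320]
cv2.imwrite('pics/m2.png',np.hstack([cv2.resize(a,(420,300)),cv2.resize(b,(380,380))[40:340]]))
E
```

```text
(no output)
```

View pics/m2.png

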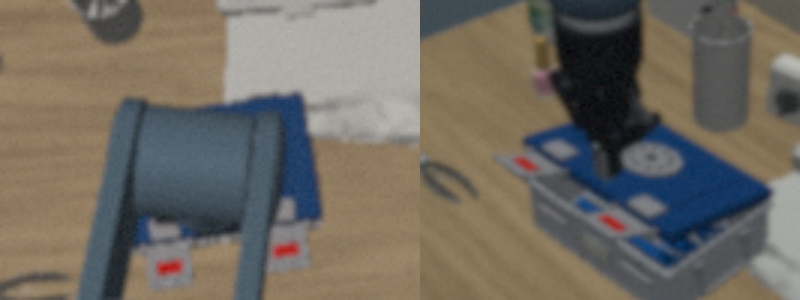

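The lid has come down but isn't yet flat, and the front gap is still visible. I'll overlay the model to judge the angle and tip position.

```bash
python3 - <<'E'
from h import *
p=np.load('p.npy');o=sensors.get_obs();im=vision.camera('scene');x0,y0=200,130;k=6
c=cv2.resize(im[y0:y0+100,x0:x0+130],None,fx=k,fy=k,interpolation=cv2.INTER_CUBIC)
def dr(P,col):
    q=((proj('scene',P)-[x0,y0]+.5)*k).astype(int);cv2.polylines(c,[q],True,col,1)
dr(world(p,[lid(s,y,.014,0) for s,y in((.001,.104),(.001,-.104),(.147,-.104),(.147,.104))]),(0,255,0))
dr(world(p,[lid(s,y,.014,.12) for s,y in((.001,.104),(.001,-.104),(.147,-.104),(.147,.104))]),(0,255,255))
dr(world(p,[(-.07,.1,.072),(.07,.1,.072),(.07,-.1,.072),(-.07,-.1,.072)]),(255,0,255))
q=((proj('scene',o['eef_pos'])-[x0,y0]+.5)*k).astype(int)[0];cv2.circle(c,tuple(int(v) for v in q),4,(0,0,255),-1)
cv2.imwrite('pics/m3.png',c)
E
```

```text
(no output)
```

View pics/m3.png

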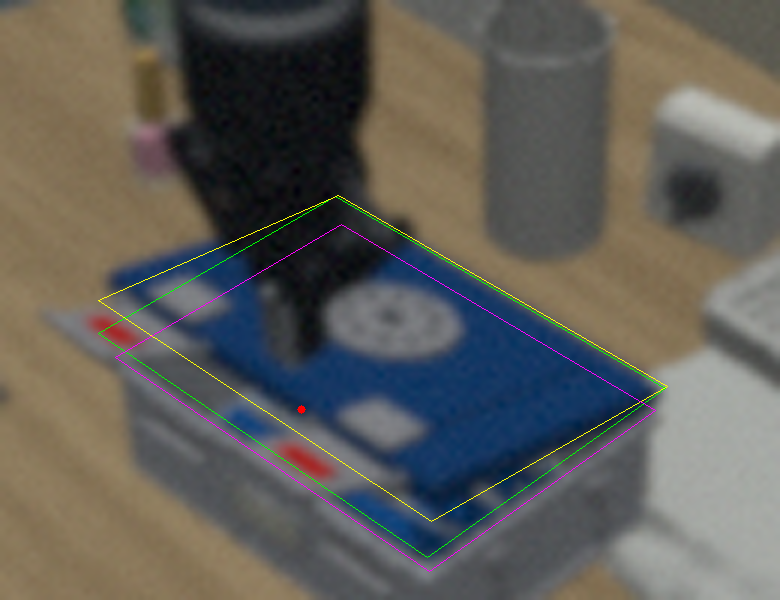

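```bash
python3 - <<'E'
from h import *
print(proj('scene',[.5398,.0531,.2399]), proj('scene',[.5163,.0527,.0843]),proj('scene',[.5163,.0527,.1083]))
o=sensors.get_obs();print({k:np.round(v,3) for k,v in o.items()})
E
```

```text
[[254.33945377 143.20989394]] [[249.80643157 197.74514058]] [[249.30080051 190.54752271]]
{'time_s': np.float64(4.35), 'q': array([-0.127,  0.196,  1.844,  0.   ,  1.101, -1.826]), 'dq': array([ 0.001,  0.   , -0.001,  0.001,  0.001, -0.001]), 'joint_efforts': array([-3.0000e-03, -4.0612e+01, -3.0524e+01, -2.0000e-03,  0.0000e+00,
       -0.0000e+00]), 'eef_pos': array([0.516, 0.053, 0.084]), 'eef_rot': array([-0.   , -0.064,  0.998,  0.   ]), 'wrist_force': array([-0.503,  0.036,  0.238]), 'torque': array([ 0.008, -0.008,  0.015]), 'grasp_force': np.float64(0.0), 'opening': np.float64(0.002)}
```

The tip images consistently sit about 24 mm above the reported TCP, at both heights, and this agrees with the lid resting at about 0.2 rad. I'll keep pressing until I feel the tub.

>>> {"op": "carry_out", "data": {
  "deltas": "1 0 4 0 0 0 1; 2 0 8 0 0 0 1; 3 0 12 0 0 0 1; 4 0 16 0 0 0 1; 5 0 19 0 0 0 1; 5 0 19 0 0 0 1"
}}

```text
time_s: 5.1
eef_pos: [0.5109, 0.0521, 0.065]
eef_rot: [-0.0, -0.064, 0.998, 0.0]
wrist_force: [0.3, -0.1, 0.0]
opening: -0.003
grasp_force: 0.0
```

>>> {"op": "carry_out", "data": {
  "deltas": "0 0 1.5 0 0 0 1; 0 0 3 0 0 0 1; 0 0 3 0 0 0 1"
}}

```text
time_s: 5.48
eef_pos: [0.5113, 0.0521, 0.0623]
eef_rot: [-0.0, -0.064, 0.998, 0.0]
wrist_force: [-0.2, 0.9, -0.7]
opening: -0.003
grasp_force: 0.0
```

>>> {"op": "carry_out", "data": {
  "deltas": "0 0 1 0 0 0 1; 0 0 2 0 0 0 1; 0 0 2 0 0 0 1"
}}

```text
time_s: 5.85
eef_pos: [0.5113, 0.052, 0.0603]
eef_rot: [-0.0, -0.064, 0.998, 0.0]
wrist_force: [-0.1, -0.3, 0.5]
opening: 0.003
grasp_force: 0.0
```

```bash
python3 - <<'E'
from h import *
p=np.load('p.npy');o=sensors.get_obs();im=vision.camera('scene');x0,y0=200,130;k=6
c=cv2.resize(im[y0:y0+100,x0:x0+130],None,fx=k,fy=k,interpolation=cv2.INTER_CUBIC)
def dr(P,col):
    q=((proj('scene',P)-[x0,y0]+.5)*k).astype(int);cv2.polylines(c,[q],True,col,1)
dr(world(p,[lid(s,y,.014,0) for s,y in((.001,.104),(.001,-.104),(.147,-.104),(.147,.104))]),(0,255,0))
q=((proj('scene',o['eef_pos'])-[x0,y0]+.5)*k).astype(int)[0];cv2.circle(c,tuple(int(v) for v in q),4,(0,0,255),-1)
cv2.imwrite('pics/m4.png',c)
E
```

```text
(no output)
```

View pics/m4.png

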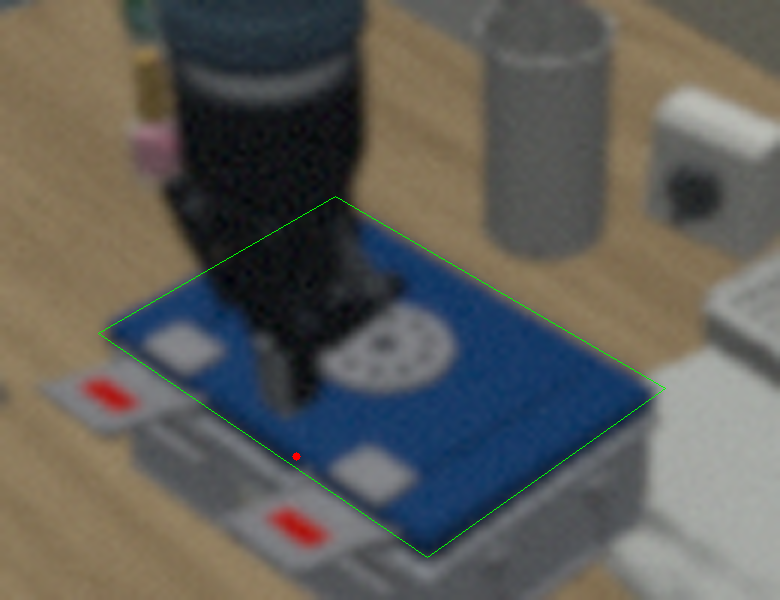

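The lid is almost flat on its shut outline. I'll press the last few millimetres until the force rises.

>>> {"op": "carry_out", "data": {
  "deltas": "0 0 1 0 0 0 1; 0 0 2 0 0 0 1; 0 0 2 0 0 0 1"
}}

```text
time_s: 6.28
eef_pos: [0.5113, 0.0521, 0.0583]
eef_rot: [-0.0, -0.064, 0.998, 0.0]
wrist_force: [0.2, 0.6, -0.1]
opening: -0.005
grasp_force: 0.0
```

>>> {"op": "carry_out", "data": {
  "deltas": "0 0 1 0 0 0 1; 0 0 1 0 0 0 1"
}}

```text
time_s: 6.52
eef_pos: [0.5114, 0.052, 0.0573]
eef_rot: [0.0, -0.064, 0.998, -0.0]
wrist_force: [-0.6, -0.3, 0.1]
opening: -0.001
grasp_force: 0.0
```

>>> {"op": "carry_out", "data": {
  "deltas": "0 0 1 0 0 0 1; 0 0 1 0 0 0 1"
}}

```text
time_s: 6.78
eef_pos: [0.5114, 0.0521, 0.0563]
eef_rot: [0.0, -0.064, 0.998, 0.0]
wrist_force: [-0.6, 0.2, -0.4]
opening: -0.002
grasp_force: 0.0
```

```bash
python3 - <<'E'
from h import *
o=sensors.get_obs();print(o['joint_efforts'].round(2),o['wrist_force'],o['eef_pos'],o['q'].round(4))
p=np.load('p.npy')
x0,y0=200,130;k=6
c=cv2.resize(vision.camera('scene')[y0:y0+100,x0:x0+130],None,fx=k,fy=k,interpolation=cv2.INTER_CUBIC)
b,g,r=[c[...,i].astype(int) for i in range(3)]
m=((b-r>45)).astype(np.uint8);ys,xs=np.nonzero(m)
h=cv2.convexHull(np.c_[xs,ys].astype(np.int32));print('hull lowest',h[h[:,0,1].argmax()],'left',h[h[:,0,0].argmin()],'right',h[h[:,0,0].argmax()])
for th in(0,.03,.06):print(th,((proj('scene',world(p,[lid(s,y,.014,th) for s,y in((.147,-.104),(.147,.104),(.001,-.104))]))-[x0,y0]+.5)*k).astype(int).tolist())
E
```

```text
[ -0.   -40.88 -29.08  -0.    -0.    -0.  ] [-0.55772241  0.22704997 -0.37455337] [0.51135669 0.05207125 0.05633074] [-0.1298  0.2296  1.8715  0.      1.0405 -1.8288]
hull lowest [[430 553]] left [[116 339]] right [[645 396]]
0 [[427, 557], [98, 333], [665, 388]]
0.03 [[427, 548], [97, 325], [665, 388]]
0.06 [[428, 540], [97, 317], [666, 387]]
```

>>> {"op": "carry_out", "data": {
  "deltas": "0 0 1 0 0 0 1; 0 0 1 0 0 0 1"
}}

```text
time_s: 7.08
eef_pos: [0.5113, 0.0521, 0.0553]
eef_rot: [-0.0, -0.064, 0.998, 0.0]
wrist_force: [0.1, 0.8, -0.2]
opening: -0.002
grasp_force: 0.0
```

>>> {"op": "carry_out", "data": {
  "deltas": "0 0 1 0 0 0 1; 0 0 1 0 0 0 1"
}}

```text
time_s: 7.32
eef_pos: [0.5114, 0.0521, 0.0551]
eef_rot: [-0.0, -0.064, 0.998, -0.0]
wrist_force: [-3.1, -0.5, 7.2]
opening: 0.0
grasp_force: 3.4
```

>>> {"op": "carry_out", "data": {
  "deltas": "0 0 1 0 0 0 1; 0 0 1 0 0 0 1"
}}

```text
time_s: 7.58
eef_pos: [0.5114, 0.052, 0.0549]
eef_rot: [-0.0, -0.064, 0.998, -0.0]
wrist_force: [-6.0, 0.2, 15.5]
opening: 0.001
grasp_force: 7.6
```

The force rose to 15 N with no further travel, so the lid is seated. That makes true z ≈ reported + 31 mm. I'll back off upward and check the flap positions.

>>> {"op": "carry_out", "data": {
  "deltas": "0 0 -20 0 0 0 1; 0 0 -45 0 0 0 1; 0 0 -45 0 0 0 1"
}}

```text
time_s: 7.95
eef_pos: [0.5131, 0.0519, 0.1002]
eef_rot: [0.002, -0.064, 0.998, -0.0]
wrist_force: [-0.2, -0.3, -0.8]
opening: 0.002
grasp_force: 0.0
```

```bash
python3 - <<'E'
from h import *
p=np.load('p.npy');x0,y0=200,130;k=6
im=vision.camera('scene');c=cv2.resize(im[y0:y0+100,x0:x0+130],None,fx=k,fy=k,interpolation=cv2.INTER_CUBIC)
a=np.deg2rad(10)
def cen(n):
    i=vision.camera(n).astype(int);m=((i[...,2]-i[...,1]>50)&(i[...,2]-i[...,0]>40)).astype(np.uint8)
    N,_,st,ce=cv2.connectedComponentsWithStats(m);print(n,[(ce[j].round(1).tolist(),int(st[j,4])) for j in range(1,N) if 200<ce[j][0]<300 and 170<ce[j][1]<245])
cen('scene');cen('top')
for y in(.06,-.06):
  for d in(.02,.025,.03,.035):
    W=world(p,[-.078-d*np.cos(a),y,.076+d*np.sin(a)+.003]);print(y,d,proj('scene',W).round(1),proj('top',W).round(1))
  print('flap pt 27mm, tool shift',rel(world(p,[-.078-.027,y,.0])).round(1))
def dr(P,col):
    q=((proj('scene',P)-[x0,y0]+.5)*k).astype(int);cv2.polylines(c,[q],True,col,1)
dr(world(p,[lid(s,y,.014,0) for s,y in((.001,.104),(.001,-.104),(.147,-.104),(.147,.104))]),(0,255,0))
dr(world(p,[(-.07,.1,.0),(.07,.1,.0),(.07,-.1,.0),(-.07,-.1,.0)]),(255,0,255))
for y in(.06,-.06): dr(world(p,[(-.078,y+.0225,.079),(-.126,y+.0225,.087),(-.126,y-.0225,.087),(-.078,y-.0225,.079)]),(0,255,255))
cv2.imwrite('pics/m5.png',c)
E
```

```text
scene [([218.0, 197.5], 36), ([249.3, 219.7], 39)]
top [([270.1, 236.0], 40), ([232.4, 241.8], 36)]
0.06 0.02 [[219.9 197.4]] [[233.2 240.4]]
0.06 0.025 [[218.4 198.1]] [[233.4 241.9]]
0.06 0.03 [[216.9 198.7]] [[233.6 243.4]]
0.06 0.035 [[215.3 199.3]] [[233.8 245. ]]
flap pt 27mm, tool shift [[53.  58.6 97.5]]
-0.06 0.02 [[251.4 219.4]] [[270.8 234.6]]
-0.06 0.025 [[249.9 220.2]] [[271.  236.1]]
-0.06 0.03 [[248.4 220.9]] [[271.2 237.7]]
-0.06 0.035 [[246.8 221.7]] [[271.5 239.2]]
flap pt 27mm, tool shift [[ 53.  -61.4  97.4]]
```

View pics/m5.png

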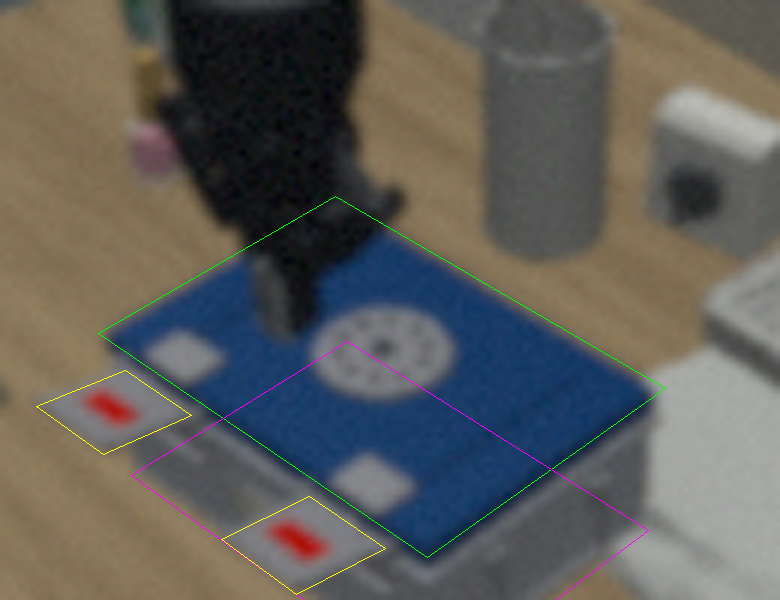

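The overlay fits both flaps and the lid, and the container has not moved. Next is the left flap.

>>> {"op": "carry_out", "data": {
  "deltas": "30 30 0 0 0 0 1; 53 58 0 0 0 0 1; 53 58 20 0 0 0 1; 53 58 40 0 0 0 1; 53 58 48 0 0 0 1; 53 58 55 0 0 0 1; 53 58 62 0 0 0 1; 53 58 68 0 0 0 1; 53 58 74 0 0 0 1; 53 58 79 0 0 0 1; 53 58 81 0 0 0 1; 53 58 81 0 0 0 1"
}}

```text
time_s: 9.6
eef_pos: [0.4513, 0.1028, 0.0173]
eef_rot: [-0.0, -0.064, 0.998, 0.0]
wrist_force: [-0.1, 0.3, 0.3]
opening: 0.001
grasp_force: 0.0
```

```bash
python3 - <<'E'
from h import *
o=sensors.get_obs();print(o['wrist_force'],o['eef_pos'])
x0,y0=200,130
im=vision.camera('scene');cv2.imwrite('pics/m6.png',cv2.resize(im[y0:y0+100,x0-20:x0+110],None,fx=6,fy=6,interpolation=cv2.INTER_CUBIC))
E
```

```text
[-0.11429456  0.34034294  0.25091015] [0.45128582 0.10279086 0.01726949]
```

View pics/m6.png

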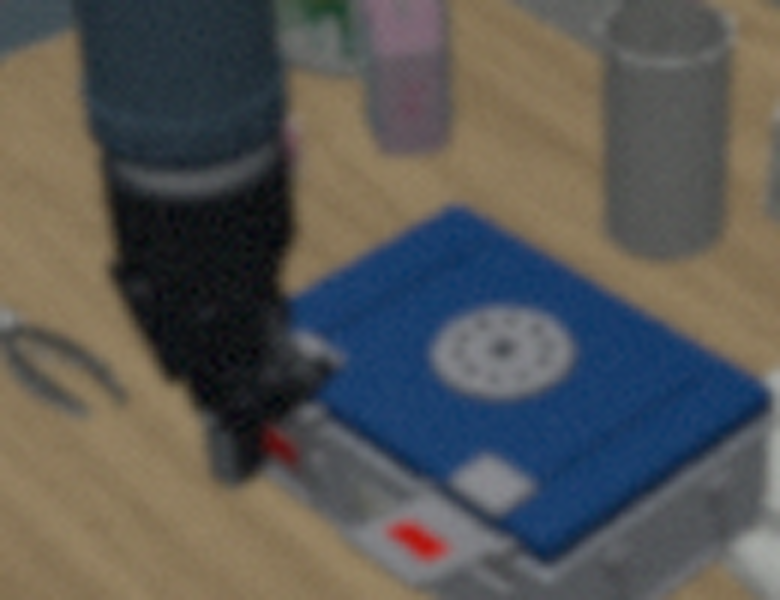

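The left flap now hangs against the front wall. I'll go up and over to the right flap.

>>> {"op": "carry_out", "data": {
  "deltas": "0 0 -40 0 0 0 1; 0 0 -82 0 0 0 1; 0 -60 -82 0 0 0 1; 0 -119.5 -82 0 0 0 1; 0 -119.5 -50 0 0 0 1; 0 -119.5 -34 0 0 0 1; 0 -119.5 -26 0 0 0 1; 0 -119.5 -18 0 0 0 1; 0 -119.5 -11 0 0 0 1; 0 -119.5 -5 0 0 0 1; 0 -119.5 0 0 0 0 1; 0 -119.5 0 0 0 0 1"
}}

```text
time_s: 11.15
eef_pos: [0.4662, -0.0154, 0.0169]
eef_rot: [-0.0, -0.064, 0.998, 0.0]
wrist_force: [-0.1, -0.0, 0.5]
opening: 0.001
grasp_force: 0.0
```

>>> {"op": "carry_out", "data": {
  "deltas": "0 0 -40 0 0 0 1; 0 0 -90 0 0 0 1; 0 0 -150 0 0 0 1; 50 80 -180 0 0 0 1; 50 130 -180 0 0 0 1; 50 190 -180 0 0 0 1; 50 250 -180 0 0 0 1; 50 300 -180 0 0 0 1; 50 300 -180 0 0 0 1"
}}

```text
time_s: 12.28
eef_pos: [0.3772, 0.2791, 0.1977]
eef_rot: [0.0, -0.067, 0.998, 0.001]
wrist_force: [-0.3, -0.1, 0.9]
opening: -0.001
grasp_force: 0.0
```

```bash
python3 - <<'E'
from h import *
p=np.load('p.npy');o=sensors.get_obs();print(o['time_s'],o['eef_pos'],o['wrist_force'])
for n in('scene','top'):
    im=vision.camera(n);cv2.imwrite(f'pics/f_{n}.png',im);i=im.astype(int);m=((i[...,2]-i[...,1]>40)&(i[...,2]-i[...,0]>30)).astype(np.uint8)
    N,_,st,ce=cv2.connectedComponentsWithStats(m);print(n,[(ce[j].round(1).tolist(),int(st[j,4])) for j in range(1,N) if 200<ce[j][0]<300 and 170<ce[j][1]<260])
for y in(.06,-.06):
  for ang in(0,.6,1.2,1.5,1.75):
    a=.1745-ang;d=.0235;W=world(p,[-.078-d*np.cos(a)+.003*np.sin(a),y,.076+d*np.sin(a)+.003*np.cos(a)]);print(y,ang,proj('scene',W).round(1),proj('top',W).round(1))
# lid hull corners
i=cv2.resize(cv2.imread('pics/f_scene.png')[130:230,200:330],None,fx=6,fy=6,interpolation=cv2.INTER_CUBIC).astype(int)
ys,xs=np.nonzero(i[...,0]-i[...,2]>45);h=np.c_[xs,ys]
print([h[k].tolist() for k in(ys.argmax(),xs.argmin(),xs.argmax(),ys.argmin())])
A=cv2.imread('pics/scene0.png').astype(int);B=cv2.imread('pics/f_scene.png').astype(int)
d=(abs(cv2.GaussianBlur(A.astype(np.uint8),(5,5),0).astype(int)-cv2.GaussianBlur(B.astype(np.uint8),(5,5),0))).max(2)>30
N,_,st,ce=cv2.connectedComponentsWithStats(d.astype(np.uint8));print([st[j].tolist() for j in range(1,N) if st[j,4]>8])
E
```

```text
12.275 [0.37722856 0.2791461  0.19767031] [-0.32547518 -0.14480837  0.92947324]
scene [([226.0, 203.5], 18), ([256.6, 225.4], 22)]
top []
0.06 0 [[219.  197.8]] [[233.3 241.3]]
0.06 0.6 [[219.6 201.9]] [[233.7 241.6]]
0.06 1.2 [[222.3 203.8]] [[233.7 239.3]]
0.06 1.5 [[224.2 203.7]] [[233.6 237.5]]
0.06 1.75 [[225.9 203.1]] [[233.4 235.8]]
-0.06 0 [[250.5 219.9]] [[270.9 235.5]]
-0.06 0.6 [[250.8 224. ]] [[270.9 235.8]]
-0.06 1.2 [[253.4 225.8]] [[270.5 233.7]]
-0.06 1.5 [[255.2 225.5]] [[270.3 231.9]]
-0.06 1.75 [[256.9 224.8]] [[270.  230.2]]
[[424, 554], [116, 337], [644, 392], [332, 211]]
[[2, 0, 159, 133, 6517], [0, 33, 25, 92, 1205], [218, 159, 93, 50, 867], [256, 170, 23, 11, 135], [217, 174, 67, 42, 727], [253, 181, 23, 16, 191], [21, 191, 52, 71, 1629], [223, 200, 8, 7, 37], [18, 203, 7, 8, 41], [255, 205, 15, 11, 84], [0, 221, 9, 7, 31], [253, 221, 9, 9, 46]]
```

Both pads sit where a latch angle of about 1.75 rad predicts, the lid is flat, and nothing else moved. I'm handing in.

```bash
python3 -c "
from bench import ctrl;print(ctrl.hand_in())"
```

```text
the job is handed in; nothing more can be done
None
```

The job is handed in: I pressed the lid flat first, then snapped both latch flaps shut; the last camera images show the container and the small things unmoved, and the arm finished clear at about 12.3 s.

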